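# Turn the ball dish for its second inspection view

### The arm

A 6-joint arm with a two-finger parallel gripper is mounted at the origin on the work surface. World frame = base frame: x ahead of the robot, y to its left, z up, the work surface at z = 0. Lengths are in mm, angles in rad, forces in N, time in s.
With the tool pointing down it reaches from about 350 to 975 mm from the base axis. Payload 7.1 kg.
Tool frame: the origin (TCP) lies at the very end of the fingers, on their centre line; the grasp point (between the pads) lies 19 mm behind it (ctrl.pinch_z is the z of the grasp point in the tool frame, in mm); z points along the fingers, y is the direction in which the jaws open and shut (so a half turn about z gives the same grasp; the last joint's range is limited). The gripper opens to 88 mm and grips with 3 to 60 N. Pads are 20 mm wide; open, the fingers measure 115 mm over their backs; the gripper's body (75 mm by 178 mm) begins 61 mm behind the grasp point.
Start: joints at [1.122, 0.423, 1.63, -0, 1.089, -0.019], TCP at [260.398, 568.153, 222.675] pointing down, gripper open.
Joint ranges: [-3, 3], [-0.9, 2.11], [0.09, 2.58], [-1.31, 4.45], [0.11, 2.69], [-2.54, 2.54]. Speed limits (rad/s): [2.39, 2.39, 3.01, 3.14, 3.14, 3.14].

### API

Orientations are given as a rotation vector (axis times angle).
In Python, from workcell import get_obs, optics, ctrl gives the robot as it stands.
- The arm moves only by the shell command python3 -m jog 'ROWS'. ROWS is a JSON object of lists of equal length, an entry for each row: "delta_rot": the turn, a rotation vector about the tool's x, y, z in rad, a list of three; "translation": the shift along the tool's x, y, z in mm, a list of three; "hand": the opening, from -1 (shut) to 1 (fully open). In form: {"delta_rot": [[rx, ry, rz], ...], "translation": [[x, y, z], ...], "hand": [hand, ...]}. A call has 1 to 5 rows; each row is the pose to reach, as a shift and turn from the pose commanded when the call began, along the tool's axes at that moment; what a row does not reach only later rows make up. A row lasts 1/10 s, in which the tool goes at most 50 mm and 8.59 degrees, less where a joint would pass 70% of its speed; a pose out of reach is approached as far as the arm can. A call with a gripper value outside its range is refused whole. The fingers move at their own pace and stop on an object; the grip force is fixed at half the most. Time passes only in rows, so rows that repeat a pose let the fingers close. It gives the time, the measured TCP pose, the force and the opening at its end, in the units of the state.
- get_obs(): the state, without advancing time (a new reading comes with each control period).
- optics.get_image(name): name is "side" or "top"; returns the picture (480x640x3 uint8, red, green, blue); there is no depth.
- optics.calibration(name): a dict with "intrinsics" (3x3 intrinsics, pixels), "cam_to_world" (4x4, takes a point from camera to world coordinates). Camera axes: x right, y up, looking along -z (the intrinsics and any distortion apply to the point x, -y, -z); pixel columns grow to the right and rows downward; lengths in mm; the calibration is good to about 2 mm. A picture is of the moment at which its call begins. calibration takes no time and is no camera call.
- ctrl.close_job(): hands the job in, once; it reports no verdict.
The state is a dict: "t": time; "qpos": joint angles; "qvel": joint speeds; "joint_torque": joint torques, N m; "ee_pos": TCP position; "orientation": TCP orientation; "ft_force": force on the tool from outside, world axes, zero at the start; "moment": the same for the moment, N m; "width": finger opening in mm.
Only numpy, scipy, OpenCV 4.12 (cv2) and the standard library are available. Lean on these libraries where they do the work, as an engineer would, in place of code of your own. Each camera call takes 0.05 s, during which the arm holds its last target. There are 200 camera calls.

### The job

Swing the hook on the lid of the flat case round until it rests fully home in its catch, which frees the dish that it hung over. Then lift the steel dish straight up off its stand by its handle bar and, in the air, turn it a quarter turn either way, until the bar runs parallel to the case's long sides, keeping it level and the loose ball in its middle all the while. Finish still holding the dish in the gripper, level and still, above where it stood with its underside about 10 cm over the bench; leave the other things alone.

Things in the scene. Friction and masses are not known exactly. Their poses are not given: they have to be found in the camera images.
- hook (a joint): the steel swing hook on the case's lid, turning about an upright pin; 0 = fully open, pointing away from the case over the dish (along the case's -y); it grows clockwise seen from above to 1.57 = fully home against the back of its catch (a C-shaped steel clip on the lid, open towards the dish), lying along the case's -x. It starts between 0 and 0.3. Light friction (about 0.5 N at the peg) keeps it where it is left
- hook_peg (a point): point on the axis of the hook's round upright finger peg: 12 mm diameter, 40 mm tall, 75 mm from the hook's pin; this point is 24 mm above the flat top of the hook's bar (12 mm wide, 6 mm thick, reaching 13 mm past the peg) and 16 mm below the peg's top
- hook_hinge (a point): point on the hook's upright turning axis, at the same height as hook_peg (86 mm above the bench)
- case: flat closed grey box with a black lid, 200 mm (its x) by 110 mm (its y) by 50 mm high, fixed; origin under its centre; its long sides run along its x; the dish stands on its -y side. The hook's catch is on the lid, 40 mm from the hook's pin towards -x, its top 69 mm above the bench
- stand: fixed grey base plate, 300 x 150 x 12 mm; origin at bench height under the place where the dish stands; the plate runs from 95 mm on its -x side to 205 mm on its +x side, and carries a grey lens head on a post, 132 to 203 mm from the origin towards +x, its top 160 mm above the bench.
- dish: the round steel dish (with its handle), 133 mm across, 0.28 kg or so, origin at the centre of its underside, z upward, resting on the stand plate 12 mm above the bench; rim 31 mm above its underside; starts with its handle bar within about 9 degrees of the case's y axis (pointing at the case)
- dish_bar (a point): centre of the dish's straight handle bar, straight above the dish's middle: bar 136 mm long along the dish's y, 12 mm thick along the dish's x, 16 mm tall; it lies 108 mm above the dish's underside and is carried by two 8 mm upright rods, 63 mm either side of the middle; grasp it here from above, across its thickness
- dish_floor (a point): lowest point of the dish's hollow, at its middle, 8 mm above its underside; the hollow rises outward at 8 degrees to 44 mm radius, then at 40 degrees to the rim
- ball_center (a point): centre of the loose steel ball, 24 mm diameter, about 56 g; starts resting in the dish's middle
- jar: small amber jar with white lid, 38 mm across, 45 mm tall, standing near the dish; leave alone; origin at the centre of its foot
- reagent: clear bottle with cap, 42 mm across, 85 mm tall; leave alone; origin at the centre of its foot
- weight: brass cylinder, 28 mm across and 28 mm tall, standing on the case's lid; leave alone; origin at the centre of its foot
- vial: slim capped vial, 28 mm across, 60 mm tall; leave alone; origin at the centre of its foot
- beaker: small white plastic beaker, 44 mm across, 50 mm tall, standing beside the stand; leave alone; origin at the centre of its foot
- slide_box: closed black slide box, 75 x 32 x 26 mm, lying beside the stand; leave alone; origin at the centre of its underside
Things that resemble listed ones, but are neither listed nor needed, are in the scene too. There is more than one size of the part that bears ball_center; the job needs the smallest.

How it is judged (in metres and radians):
On the way, in this order (a step that is already met when the one before it is completed fails the run):
1. the hook has been swung home into its catch (within 0.1 rad), the dish still on the stand (value of joint hook above 1.47 rad and height (world z) of dish below 0.03 m), for 0.2 s.
2. the dish is lifted clear in the gripper, at least 35 mm off the stand, before it is turned (bar still within 0.4 rad of the case's y axis) (height (world z) of dish above 0.047 m and angle between the y axis of dish_bar and the y axis of case, either way round below 0.4 rad and contact force between the fingers and dish above 1 N), for 0.1 s.
At the end, for the whole second after the job is handed in: Hook home (joint over 1.47 rad); dish held by the fingers, off stand and case, underside 65 to 150 mm above the bench, within 50 mm of the stand's origin, level within 0.09 rad, bar parallel to the case's long sides within 0.14 rad, at rest; ball within 10 mm of the dish's middle (value of joint hook above 1.47 rad and angle between the y axis of dish_bar and the x axis of case, either way round below 0.14 rad and angle between dish_bar's own z axis and vertical below 0.09 rad and height (world z) of dish between 0.065 and 0.15 m and horizontal distance between dish and stand below 0.05 m and contact force between the fingers and dish above 1 N and contact force between dish and stand below 0.1 N and contact force between dish and case below 0.1 N and horizontal distance between ball_center and dish_floor below 0.01 m and distance between ball_center and dish_floor below 0.018 m and linear speed of dish below 0.03 m/s and angular speed of dish below 0.15 rad/s); the arm keeps its last pose, push and grip.
It fails at once if the ball strays more than 30 mm from the dish's middle (horizontal distance between ball_center and dish_floor above 0.03 m).
It fails at once if the dish is tilted more than 0.2 rad (angle between dish_bar's own z axis and vertical above 0.2 rad).
It fails at once if another thing on the bench is moved more than 25 mm or knocked over (distance of any of jar, reagent, weight, vial, beaker, slide_box from where it was at the start of the episode above 0.025 m or angle between any of jar, reagent, weight, vial, beaker, slide_box's own z axis and vertical above 0.5 rad).
It also fails if it takes over 54 s, if anything falls off the work surface, if the arm or the gripper's body presses on something with over 40 N, if the wrist force passes 120 N, or if a joint passes its speed limit or range.

## Working session

There is one attempt and no reset: what is moved stays moved. The work goes in short steps, Python scripts to look and compute and a shell command to move; the robot and the scene stay as the last step left them, time stands still between calls to the robot, and variables do not carry over. Pictures are saved under pics/ and viewed, about 8 in all and at most 12, crops included, and the job is handed in when it is done.

```bash
mkdir -p pics; python3 - <<'E'
from workcell import get_obs, optics, ctrl
import cv2
for n in("side","top"):
    cv2.imwrite(f"pics/{n}0.png",optics.get_image(n)[:,:,::-1])
    c=optics.calibration(n);print(n,c)
print(get_obs(),ctrl.pinch_z)
E
```

```text
side {'intrinsics': array([[486.24807457,   0.        , 319.20985623],
       [  0.        , 486.24807457, 239.70571709],
       [  0.        ,   0.        ,   1.        ]]), 'cam_to_world': array([[ 8.53082392e-01,  3.66281222e-01, -3.71602608e-01,
         3.25353794e+02],
       [-5.21562147e-01,  6.19007946e-01, -5.87198509e-01,
        -4.81358628e+02],
       [ 1.49451794e-02,  6.94742563e-01,  7.19103201e-01,
         6.45881609e+02],
       [ 0.00000000e+00,  0.00000000e+00,  0.00000000e+00,
         1.00000000e+00]])}
top {'intrinsics': array([[444.95795129,   0.        , 313.29172692],
       [  0.        , 444.95795129, 239.29380422],
       [  0.        ,   0.        ,   1.        ]]), 'cam_to_world': array([[ 2.65710185e-02,  9.89401056e-01, -1.42756895e-01,
         4.85879118e+02],
       [-9.99638862e-01,  2.57247769e-02, -7.77056124e-03,
        -3.85596147e+01],
       [-4.01581222e-03,  1.42911812e-01,  9.89727279e-01,
         8.73856626e+02],
       [ 0.00000000e+00,  0.00000000e+00,  0.00000000e+00,
         1.00000000e+00]])}
{'t': 0.1, 'qpos': array([ 1.12202867e+00,  4.23785188e-01,  1.63057015e+00, -3.65244161e-06,
        1.08860012e+00, -1.89989780e-02]), 'qvel': array([ 0.00015609, -0.00150703, -0.00384509,  0.00097779, -0.00058505,
        0.00100202]), 'joint_torque': array([ 1.92078842e-04, -5.45613170e+01, -2.74324805e+01,  6.44267793e-02,
        1.86969806e-02, -8.06108255e-05]), 'ee_pos': array([260.18050506, 567.73980652, 221.98352585]), 'orientation': array([-6.69826297e-01, -3.06903375e+00,  2.08337178e-03]), 'ft_force': array([-0.04824021,  0.06144461, -0.28660944]), 'moment': array([-0.01293244,  0.01385139,  0.02106654]), 'width': 87.80796369801618} -18.700000000000003
```

View pics/side0.png

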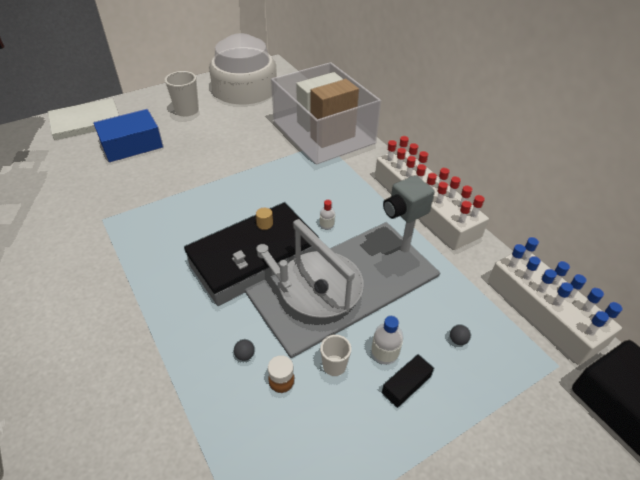

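View pics/top0.png

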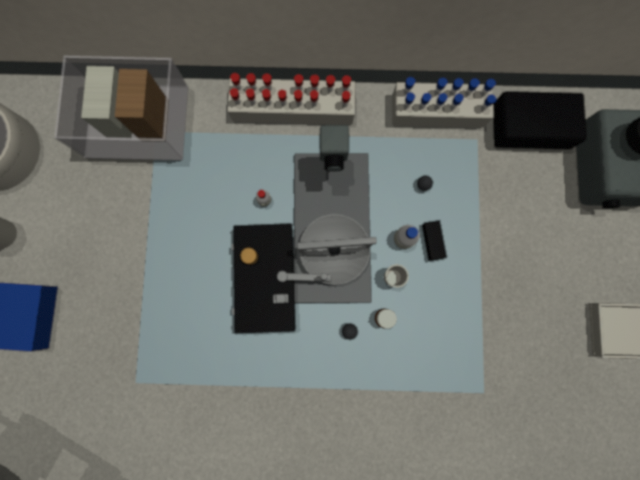

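```bash
cat > h.py <<'E'
import numpy as np
from workcell import optics
def ray(n,u,v):
    c=optics.calibration(n);K=c["intrinsics"];T=c["cam_to_world"]
    d=np.array([(u-K[0,2])/K[0,0],-(v-K[1,2])/K[1,1],-1.])
    return T[:3,3],T[:3,:3]@d
def onz(n,u,v,z):
    o,d=ray(n,u,v);return np.round((o+d*(z-o[2])/d[2]),1)
def px(n,p):
    c=optics.calibration(n);K=c["intrinsics"];T=c["cam_to_world"]
    q=T[:3,:3].T@(np.array(p,float)-T[:3,3]);return np.round([K[0,0]*q[0]/-q[2]+K[0,2],K[1,1]*-q[1]/-q[2]+K[1,2]],1)
E
python3 - <<'E'
import cv2
a=cv2.imread("pics/top0.png")[205:345,225:425]
b=cv2.imread("pics/side0.png")[190:340,180:380]
cv2.imwrite("pics/topc.png",cv2.resize(a,(800,560),interpolation=2))
cv2.imwrite("pics/sidec.png",cv2.resize(b,(800,600),interpolation=2))
E
```

```text
(no output)
```

View pics/topc.png

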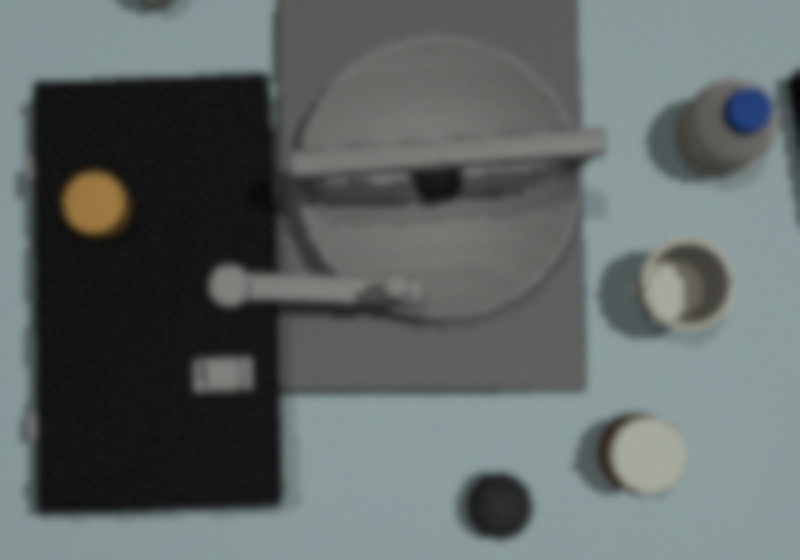

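View pics/sidec.png

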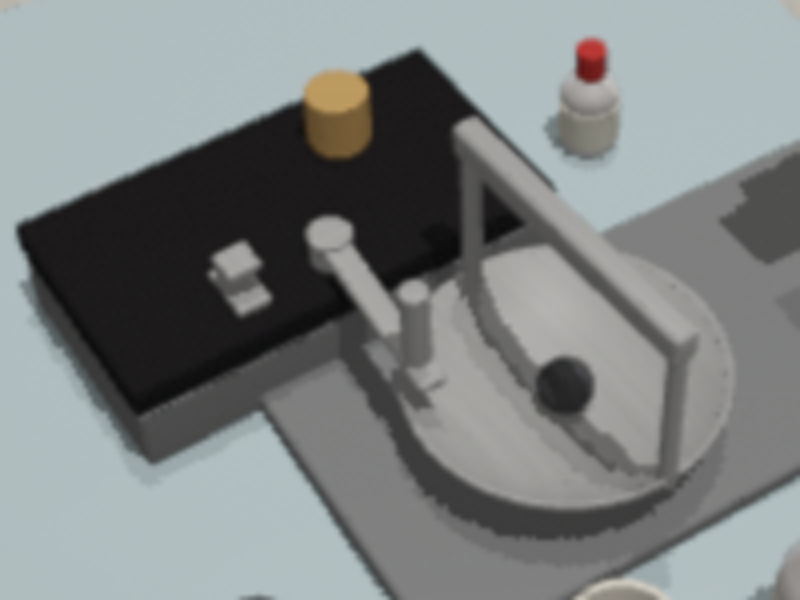

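```bash
python3 - <<'E'
from h import *
T=lambda u,v,z:onz("top",225+u/4,205+v/4,z)
S=lambda u,v,z:onz("side",180+u/4,190+v/4,z)
print("lid",[T(*p,50) for p in[(37,85),(268,77),(280,503),(38,512)]])
print("lid side",[S(*p,50) for p in[(20,232),(145,408),(420,50),(553,187)]])
print("peg",T(402,287,102),S(415,292,102))
print("pin",T(229,285,70),S(330,230,70))
print("barL",T(294,160,128),S(470,128,128)); print("barR",T(603,141,128),S(686,337,128))
print("catch",T(222,374,69),S(238,258,69))
print("plate",[T(*p,12) for p in[(283,388),(585,388)]])
print("dish rim",T(297,180,43),T(582,180,43),T(440,323,43),T(440,37,43))
print("ball",S(565,385,32))
for n,p,z in[("weight",(95,203),78),("jar",(647,455),45),("beaker",(686,288),50),("reag",(748,108),85)]:print(n,T(*p,z))
print("vial",S(590,55,60))
print("lens",onz("top",335,140,160),onz("top",322,128,160),onz("top",348,152,160),onz("side",430,190,160))
E
```

```text
lid [array([625.6, 117.1,  50. ]), array([632.2,   8.7,  50. ]), array([436. ,  -3.3,  50. ]), array([429. , 106.4,  50. ])]
lid side [array([430.7, 102.8,  50. ]), array([438.7,  -9.5,  50. ]), array([628.8, 118.3,  50. ]), array([635.5,  12.1,  50. ])]
peg [532.3 -55.4 102. ] [536.  -51.5 102. ]
pin [533.   21.9  70. ] [534.8  20.7  70. ]
barL [583.1  -8.  128. ] [584.   -9.3 128. ]
barR [ 594.6 -138.4  128. ] [ 596.8 -138.2  128. ]
catch [493.2  23.7  69. ] [496.7  26.5  69. ]
plate [array([487.8,  -1.4,  12. ]), array([ 491.7, -146.1,   12. ])]
dish rim [584.7  -6.2  43. ] [ 588.2 -140.    43. ] [519.6 -74.7  43. ] [654.9 -72.   43. ]
ball [591.1 -70.5  32. ]
weight [567.8  82.9  78. ]
jar [ 461.8 -170.6   45. ]
beaker [ 538.4 -187.6   50. ]
reag [ 617.5 -209.    85. ]
vial [688.1  66.4  60. ]
lens [757.7 -64.8 160. ] [778.2 -42.6 160. ] [737.4 -86.9 160. ] [780.1 -80.7 160. ]
```

```bash
cat >> h.py <<'E'
from scipy.spatial.transform import Rotation as R
from workcell import get_obs
def go(x,y,z,yaw):
    "yaw = world angle of tool y; tool down"
    s=get_obs();r=R.from_rotvec(s["orientation"])
    c,q=np.cos(yaw),np.sin(yaw)
    tgt=R.from_matrix(np.array([[-q*-1,c,0],[-c,q,0],[0,0,-1.]]))
    # columns: tool x = (q,-c), tool y=(c,q), z down
    if np.linalg.det(tgt.as_matrix())<0: raise 1
    print(np.round(r.inv().apply(np.array([x,y,z])-s["ee_pos"]),1),np.round((r.inv()*tgt).as_rotvec(),3))
def st():
    s=get_obs();m=R.from_rotvec(s["orientation"]).as_matrix()
    print(round(s["t"],2),np.round(s["ee_pos"],1),"yaw",round(np.arctan2(m[1,1],m[0,1]),3),"F",np.round(s["ft_force"],1),"w",round(s["width"],1),"q",np.round(s["qpos"],2))
E
python3 - <<'E'
from h import *
m=R.from_rotvec(get_obs()["orientation"]).as_matrix();print(m.round(3))
go(534,-53,222,0.02);st()
E
python3 -m jog --help | head -5
```

```text
[[-0.909  0.417 -0.001]
 [ 0.417  0.909 -0.001]
 [ 0.    -0.001 -1.   ]]Traceback (most recent call last):
  File "<stdin>", line 3, in <module>
  File "h.py", line 18, in go
    tgt=R.from_matrix(np.array([[-q*-1,c,0],[-c,q,0],[0,0,-1.]]))
  File "scipy/spatial/transform/_rotation.pyx", line 1143, in scipy.spatial.transform._rotation.Rotation.from_matrix
ValueError: Non-positive determinant (left-handed or null coordinate frame) in rotation matrix 0: [[ 0.01999867  0.99980001  0.        ]
 [-0.99980001  0.01999867  0.        ]
 [ 0.          0.         -1.        ]].
invalid input: not JSON, or not a number
```

```bash
sed -i 's/\[\[-q\*-1,c,0\],\[-c,q,0\]/[[-q,c,0],[c,q,0]/; s/tool x = (q,-c)/tool x = (-q,c)/' h.py
python3 -m jog '{"delta_rot":[[0,0,1.12],[0,0,1.12],[0,0,1.12],[0,0,1.12],[0,0,1.12]],"translation":[[-507,-450,0],[-507,-450,0],[-507,-450,0],[-507,-450,0],[-507,-450,0]],"hand":[-0.1,-0.1,-0.1,-0.1,-0.1]}'
python3 - <<'E'
from h import *
go(534,-53,222,0.02);st()
E
```

```text
t: 0.6
ee_pos: [361.4, 337.5, 222.5]
orientation: [1.755, 2.606, -0.001]
ft_force: [1.4, -1.2, 0.8]
width: 51.4
[-426.7   13.1    0.6] [-0.     0.     0.365]
0.6 [361.4 337.5 222.5] yaw 0.385 F [ 1.4 -1.2  0.8] w 51.4 q [ 0.73  0.23  1.91 -0.    1.    0.34]
```

```bash

python3 -m jog '{"delta_rot":[[0,0,0.365],[0,0,0.365],[0,0,0.365],[0,0,0.365],[0,0,0.365]],"translation":[[-427,13,0],[-427,13,0],[-427,13,0],[-427,13,0],[-427,13,0]],"hand":[-0.1,-0.1,-0.1,-0.1,-0.1]}'
python3 - <<'E'
from h import *
go(534,-53,222,0.02);st()
E
```

```text
t: 1.1
ee_pos: [463.8, 109.2, 222.7]
orientation: [-2.192, -2.25, -0.0]
ft_force: [0.2, -0.1, -0.1]
width: 39.9
[-164.    66.     0.7] [ 0.    -0.     0.006]
1.1 [463.8 109.2 222.7] yaw 0.026 F [ 0.2 -0.1 -0.1] w 39.9 q [0.21 0.2  1.95 0.   0.99 0.18]
```

```bash

python3 -m jog '{"delta_rot":[[0,0,0],[0,0,0],[0,0,0],[0,0,0],[0,0,0]],"translation":[[-164,66,0],[-164,66,0],[-164,66,0],[-164,66,60],[-164,66,60]],"hand":[-0.1,-0.1,-0.1,-0.1,-0.1]}'
python3 - <<'E'
from h import *
import cv2
st();go(534,-53,76,0.02)
for n in("side","top"):
    p=px(n,(534,-53,102));i=optics.get_image(n)[:,:,::-1]
    u,v=map(int,p);c=i[v-70:v+60,u-80:u+80]; print(n,u,v)
    cv2.imwrite(f"pics/{n}1.png",cv2.resize(c,(640,520),interpolation=2))
a,b=cv2.imread("pics/side1.png"),cv2.imread("pics/top1.png")
cv2.imwrite("pics/both1.png",cv2.resize(cv2.hconcat([a,b]),(800,325)))
E
```

```text
t: 1.6
ee_pos: [532.3, -53.0, 159.6]
orientation: [-2.194, -2.244, 0.004]
ft_force: [-0.9, -0.1, 0.1]
width: 39.6
1.6 [532.3 -53.  159.6] yaw 0.023 F [-0.9 -0.1  0.1] w 39.6 q [-0.12  0.38  1.87 -0.    0.89 -0.14]
[-0.1  2.  83.6] [-0.004 -0.     0.003]
side 283 264
top 324 275
```

View pics/both1.png

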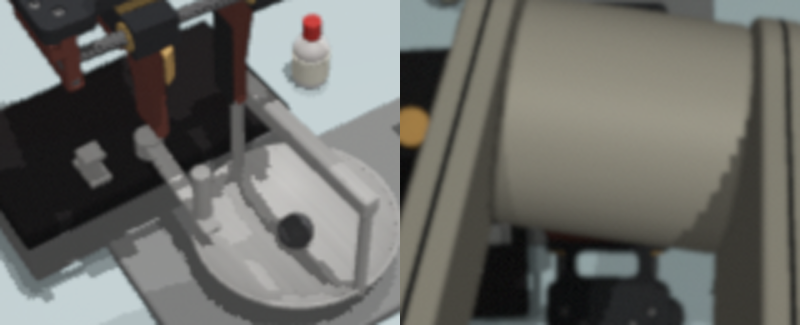

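```bash

python3 -m jog '{"delta_rot":[[0,0,0],[0,0,0],[0,0,0],[0,0,0],[0,0,0]],"translation":[[0,2,30],[0,2,50],[0,2,70],[0,2,83],[0,2,83]],"hand":[-0.1,-0.1,-0.1,-0.1,-0.1]}'
python3 - <<'E'
from h import *
import cv2
st()
i=optics.get_image("side")[:,:,::-1][190:340,180:380]
cv2.imwrite("pics/s2.png",cv2.resize(i,(640,480),interpolation=2))
# arc waypoints: tool leads peg centre
C=np.array([534,21.3])
for a in np.arange(0.0,1.66,0.15): print(round(a,2),np.round(C+75*np.array([np.sin(.055-a),-np.cos(.055-a)]),1))
E
```

```text
t: 2.2
ee_pos: [534.8, -49.7, 79.1]
orientation: [-2.189, -2.25, 0.002]
ft_force: [0.3, 0.5, 0.6]
width: 39.7
2.2 [534.8 -49.7  79.1] yaw 0.027 F [0.3 0.5 0.6] w 39.7 q [-0.11  0.51  1.91  0.    0.72 -0.14]
0.0 [538.1 -53.6]
0.15 [526.9 -53.4]
0.3 [515.8 -51.5]
0.45 [505.1 -47.9]
0.6 [495.1 -42.8]
0.75 [486.  -36.3]
0.9 [477.9 -28.5]
1.05 [471.1 -19.5]
1.2 [465.7  -9.7]
1.35 [461.8   0.9]
1.5 [459.6  11.9]
1.65 [459.   23.1]
```

View pics/s2.png

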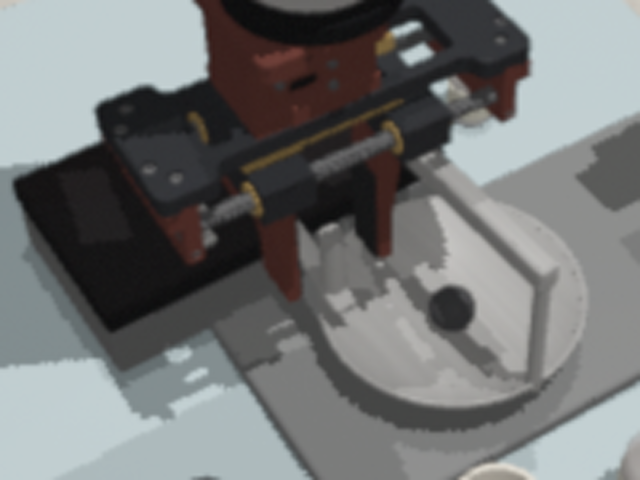

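```bash
cat >> h.py <<'E'
def arc(As,z=78):
    s=get_obs();r=R.from_rotvec(s["orientation"]);C=np.array([534,21.3])
    for a in As:
        b=.055-a;c,q=np.cos(b),np.sin(b)
        p=np.r_[C+75*np.array([q,-c]),z]
        tgt=R.from_matrix(np.array([[-q,c,0],[c,q,0],[0,0,-1.]]))
        print(round(a,2),np.round(r.inv().apply(p-s["ee_pos"]),0),np.round((r.inv()*tgt).as_rotvec(),2))
E
python3 -m jog '{"delta_rot":[[0,0,0],[0,0,0],[0,0,0]],"translation":[[-3,0,2],[-3,0,2],[-3,0,2]],"hand":[-0.55,-0.55,-0.55]}'
python3 - <<'E'
from h import *
st();arc([.15,.25,.35,.45,.55])
E
```

```text
t: 2.55
ee_pos: [536.3, -54.1, 78.5]
orientation: [2.192, 2.249, 0.001]
ft_force: [-0.3, 0.5, -0.1]
width: 21.0
2.55 [536.3 -54.1  78.5] yaw 0.026 F [-0.3  0.5 -0.1] w 21.0 q [-0.12  0.51  1.91 -0.    0.72 -0.15]
0.15 [ 1. -9.  0.] [0.   0.   0.12]
0.25 [  2. -17.   0.] [0.   0.   0.22]
0.35 [  4. -24.   0.] [ 0.   -0.    0.32]
0.45 [  7. -31.   0.] [ 0.   -0.    0.42]
0.55 [ 10. -38.   0.] [ 0.   -0.    0.52]
```

```bash

python3 -m jog '{"delta_rot":[[0,0,0.12],[0,0,0.22],[0,0,0.32],[0,0,0.42],[0,0,0.52]],"translation":[[1,-9,0],[2,-17,0],[4,-24,0],[7,-31,0],[10,-38,0]],"hand":[-0.55,-0.55,-0.55,-0.55,-0.55]}'
python3 - <<'E'
from h import *
st();arc([.65,.75,.85,.95,1.05])
E
```

```text
t: 3.05
ee_pos: [497.9, -45.0, 78.3]
orientation: [2.7, 1.604, 0.002]
ft_force: [0.8, -0.0, 0.0]
width: 19.9
3.05 [497.9 -45.   78.3] yaw -0.499 F [ 0.8 -0.   0. ] w 19.9 q [-0.11  0.47  1.99  0.    0.68  0.38]
0.65 [ 1. -7.  0.] [ 0.  -0.   0.1]
0.75 [  2. -15.   0.] [ 0.  -0.   0.2]
0.85 [  4. -22.   0.] [ 0.  -0.   0.3]
0.95 [  6. -29.   0.] [ 0.  -0.   0.4]
1.05 [ 10. -36.   0.] [ 0.  -0.   0.5]
```

```bash

python3 -m jog '{"delta_rot":[[0,0,0.1],[0,0,0.2],[0,0,0.3],[0,0,0.4],[0,0,0.5]],"translation":[[1,-7,0],[2,-15,0],[4,-22,0],[6,-29,0],[10,-36,0]],"hand":[-0.55,-0.55,-0.55,-0.55,-0.55]}'
python3 - <<'E'
from h import *
st();arc([1.15,1.25,1.35,1.45,1.5])
E
```

```text
t: 3.55
ee_pos: [470.8, -19.2, 78.2]
orientation: [3.013, 0.886, 0.001]
ft_force: [0.4, -2.0, -0.0]
width: 19.9
3.55 [470.8 -19.2  78.2] yaw -0.999 F [ 0.4 -2.  -0. ] w 19.9 q [-0.07  0.44  2.05 -0.    0.65  0.93]
1.15 [ 0. -7.  0.] [ 0.  -0.   0.1]
1.25 [  1. -14.   0.] [ 0.  -0.   0.2]
1.35 [  3. -22.   0.] [ 0.  -0.   0.3]
1.45 [  6. -29.   0.] [ 0.  -0.   0.4]
1.5 [  7. -32.   0.] [ 0.   -0.    0.45]
```

```bash

python3 -m jog '{"delta_rot":[[0,0,0.1],[0,0,0.2],[0,0,0.3],[0,0,0.4],[0,0,0.45]],"translation":[[0,-7,0],[1,-14,0],[3,-22,0],[6,-29,0],[7,-32,0]],"hand":[-0.55,-0.55,-0.55,-0.55,-0.55]}'
python3 - <<'E'
from h import *
st();arc([1.55,1.6,1.65,1.7])
E
```

```text
t: 4.05
ee_pos: [459.2, 11.9, 78.2]
orientation: [3.136, 0.194, 0.001]
ft_force: [0.3, 0.1, -0.1]
width: 19.8
4.05 [459.2  11.9  78.2] yaw -1.447 F [ 0.3  0.1 -0.1] w 19.8 q [-0.    0.43  2.08 -0.    0.63  1.45]
1.55 [ 0. -4.  0.] [ 0.   -0.    0.05]
1.6 [ 1. -7.  0.] [ 0.  -0.   0.1]
1.65 [  1. -11.   0.] [ 0.   -0.    0.15]
1.7 [  2. -15.   0.] [ 0.  -0.   0.2]
```

```bash

python3 -m jog '{"delta_rot":[[0,0,0.05],[0,0,0.1],[0,0,0.12],[0,0,0.12]],"translation":[[0,-4,0],[1,-7,0],[1,-9,0],[1,-11,0]],"hand":[-0.55,-0.55,-0.55,-0.55]}'
python3 - <<'E'
from h import *
st()
E
```

```text
t: 4.45
ee_pos: [458.8, 22.6, 78.0]
orientation: [3.142, 0.011, 0.001]
ft_force: [0.4, -0.3, -0.4]
width: 19.9
4.45 [458.8  22.6  78. ] yaw -1.564 F [ 0.4 -0.3 -0.4] w 19.9 q [ 0.02  0.43  2.08 -0.    0.63  1.59]
```

```bash

python3 -m jog '{"delta_rot":[[0,0,0],[0,0,0],[0,0,0]],"translation":[[0,-1,0],[0,-2,0],[0,-2,0]],"hand":[-0.55,-0.55,-0.55]}'
python3 - <<'E'
from h import *
import cv2
st()
i=optics.get_image("side")[:,:,::-1][190:340,180:380]
cv2.imwrite("pics/s3.png",cv2.resize(i,(640,480),interpolation=2))
E
```

```text
t: 4.75
ee_pos: [458.8, 23.3, 77.9]
orientation: [3.139, 0.014, 0.001]
ft_force: [-1.3, -11.1, 3.0]
width: 20.1
4.75 [458.8  23.3  77.9] yaw -1.562 F [ -1.3 -11.1   3. ] w 20.1 q [ 0.03  0.43  2.08 -0.    0.63  1.59]
```

View pics/s3.png

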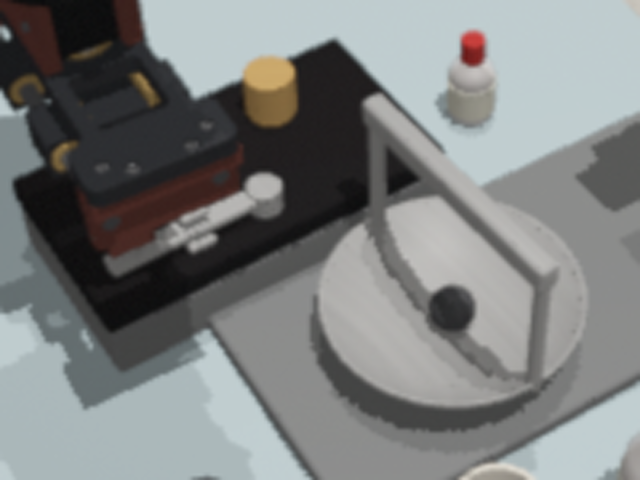

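```bash

python3 -m jog '{"delta_rot":[[0,0,0],[0,0,0],[0,0,0],[0,0,0],[0,0,0]],"translation":[[0,-2,0],[0,2,0],[0,2,-40],[0,2,-80],[0,2,-110]],"hand":[-0.55,-0.55,-0.55,-0.5,-0.1]}'
python3 - <<'E'
from h import *
st();go(589.6,-73.4,185,.092)
E
```

```text
t: 5.3
ee_pos: [459.0, 22.6, 189.6]
orientation: [-3.141, -0.012, -0.002]
ft_force: [0.1, 0.1, 0.8]
width: 26.7
5.3 [459.   22.6 189.6] yaw -1.563 F [0.1 0.1 0.8] w 26.7 q [0.02 0.23 2.01 0.   0.9  1.59]
[129.9  97.    4.8] [ 1.000e-03 -1.000e-03 -1.655e+00]
```

```bash

python3 -m jog '{"delta_rot":[[0,0,-1.655],[0,0,-1.655],[0,0,-1.655],[0,0,-1.655],[0,0,-1.655]],"translation":[[65,48,0],[130,97,0],[130,97,0],[130,97,0],[130,97,0]],"hand":[-0.1,-0.1,-0.1,-0.1,-0.1]}'
python3 - <<'E'
from h import *
st();go(589.6,-73.4,165,.092)
E
```

```text
t: 5.8
ee_pos: [591.1, -75.1, 187.5]
orientation: [2.916, 1.168, 0.002]
ft_force: [-1.4, 1.0, -0.5]
width: 39.3
5.8 [591.1 -75.1 187.5] yaw -0.809 F [-1.4  1.  -0.5] w 39.3 q [-0.15  0.42  1.72  0.    0.99  0.66]
[ 0.  -2.3 22.5] [ 0.001 -0.    -0.901]
```

```bash

python3 -m jog '{"delta_rot":[[0,0,-0.9],[0,0,-0.9],[0,0,-0.9],[0,0,-0.9],[0,0,-0.9]],"translation":[[0,-2,10],[0,-2,22],[0,-2,22],[0,-2,22],[0,-2,22]],"hand":[-0.1,-0.1,-0.1,-0.1,-0.1]}'
python3 -m jog '{"delta_rot":[[0,0,-0.17],[0,0,-0.17]],"translation":[[0,0,0],[0,0,0]],"hand":[-0.1,-0.1]}'
python3 - <<'E'
from h import *
import cv2
st();go(589.6,-73.4,102,.092)
i=optics.get_image("side")[:,:,::-1][150:330,200:440]
cv2.imwrite("pics/s4.png",cv2.resize(i,(800,600),interpolation=2))
i=optics.get_image("top")[:,:,::-1][180:360,200:440]
cv2.imwrite("pics/t4.png",cv2.resize(i,(800,600),interpolation=2))
s=get_obs();r=R.from_rotvec(s["orientation"])
for k in(1,-1): print("fingertip inner",(px("side",s["ee_pos"]+r.apply([0,k*20,0]))-[200,150])*10/3)
E
```

```text
t: 6.3
ee_pos: [587.7, -71.9, 165.4]
orientation: [-2.284, -2.157, 0.0]
ft_force: [0.1, -0.3, 0.2]
width: 40.0
t: 6.5
ee_pos: [587.8, -72.0, 165.6]
orientation: [-2.097, -2.339, 0.0]
ft_force: [-0.5, -0.6, -0.4]
width: 39.5
6.5 [587.8 -72.  165.6] yaw 0.109 F [-0.5 -0.6 -0.4] w 39.5 q [-0.14  0.45  1.75  0.    0.95 -0.25]
[-1.6  1.7 63.6] [-0.    -0.     0.017]
fingertip inner [442.33333333 241.66666667]
fingertip inner [367.         281.33333333]
```

View pics/s4.png

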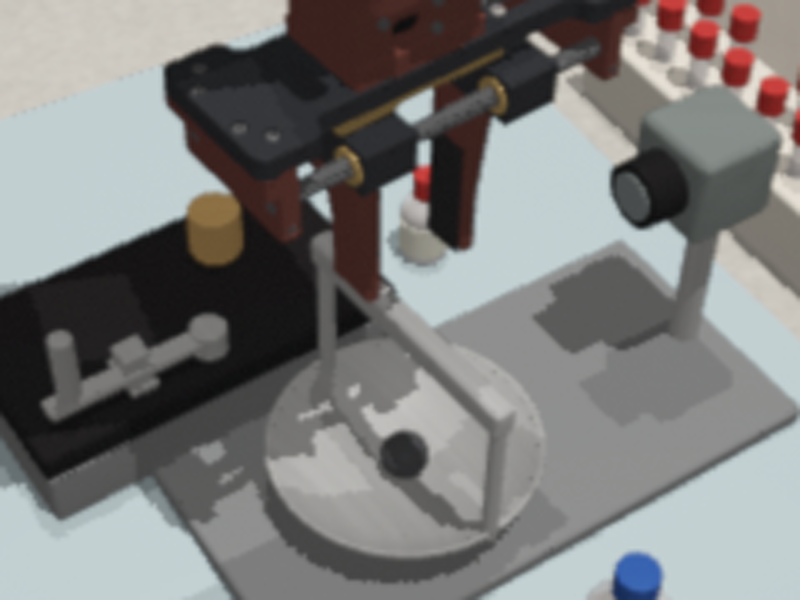

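```bash

python3 -m jog '{"delta_rot":[[0,0,0.017],[0,0,0.017],[0,0,0.017],[0,0,0.017],[0,0,0.017]],"translation":[[-1.5,1.7,18],[-1.5,1.7,38],[-1.5,1.7,55],[-1.5,1.7,64],[-1.5,1.7,64]],"hand":[-0.1,-0.1,-0.1,-0.1,-0.3]}'
python3 -m jog '{"delta_rot":[[0,0,0],[0,0,0],[0,0,0],[0,0,0],[0,0,0]],"translation":[[0,0,0],[0,0,0],[0,0,0],[0,0,0],[0,0,0]],"hand":[-0.5,-0.6,-0.66,-0.7,-0.73]}'
python3 -m jog '{"delta_rot":[[0,0,0],[0,0,0],[0,0,0],[0,0,0],[0,0,0]],"translation":[[0,0,0],[0,0,0],[0,0,0],[0,0,0],[0,0,0]],"hand":[-0.76,-0.8,-1,-1,-1]}'
python3 - <<'E'
from h import *
st()
E
```

```text
t: 7.1
ee_pos: [588.9, -73.2, 100.5]
orientation: [-2.121, -2.315, 0.002]
ft_force: [-0.2, -0.4, 0.1]
width: 34.4
t: 7.6
ee_pos: [590.6, -73.4, 102.4]
orientation: [2.119, 2.317, 0.002]
ft_force: [2.0, -0.3, 0.8]
width: 11.9
t: 8.1
ee_pos: [590.6, -73.5, 102.3]
orientation: [2.119, 2.317, 0.002]
ft_force: [3.3, -1.2, 5.8]
width: 11.7
8.1 [590.6 -73.5 102.3] yaw 0.089 F [ 3.3 -1.2  5.8] w 11.7 q [-0.14  0.54  1.77 -0.    0.83 -0.23]
```

```bash

python3 -m jog '{"delta_rot":[[0,0,0],[0,0,0],[0,0,0],[0,0,0],[0,0,0]],"translation":[[0,0,-2],[0,0,-5],[0,0,-10],[0,0,-16],[0,0,-22]],"hand":[-1,-1,-1,-1,-1]}'
python3 -m jog '{"delta_rot":[[0,0,0],[0,0,0],[0,0,0],[0,0,0],[0,0,0]],"translation":[[0,0,-7],[0,0,-14],[0,0,-21],[0,0,-27],[0,0,-32]],"hand":[-1,-1,-1,-1,-1]}'
python3 -m jog '{"delta_rot":[[0,0,0],[0,0,0],[0,0,0],[0,0,0],[0,0,0]],"translation":[[0,0,-7],[0,0,-14],[0,0,-21],[0,0,-27],[0,0,-30]],"hand":[-1,-1,-1,-1,-1]}'
python3 -m jog '{"delta_rot":[[0,0,0],[0,0,0],[0,0,0],[0,0,0],[0,0,0]],"translation":[[0,0,-2],[0,0,-3],[0,0,-3],[0,0,-3],[0,0,-3]],"hand":[-1,-1,-1,-1,-1]}'
python3 - <<'E'
from h import *
import cv2
st();go(589,-73.4,190,.058-np.pi/2)
i=optics.get_image("side")[:,:,::-1][120:330,200:480]
cv2.imwrite("pics/s5.png",cv2.resize(i,(800,600),interpolation=2))
E
```

```text
t: 8.6
ee_pos: [589.5, -73.3, 124.0]
orientation: [-2.12, -2.318, 0.001]
ft_force: [-0.0, -0.0, -3.6]
width: 11.6
t: 9.1
ee_pos: [589.9, -73.4, 156.4]
orientation: [2.12, 2.318, 0.0]
ft_force: [-0.2, -0.2, -2.6]
width: 12.0
t: 9.6
ee_pos: [590.1, -73.4, 186.5]
orientation: [2.12, 2.317, 0.001]
ft_force: [0.0, 0.0, -2.9]
width: 11.6
t: 10.1
ee_pos: [589.6, -73.3, 188.4]
orientation: [-2.12, -2.318, 0.0]
ft_force: [0.9, -0.2, -3.3]
width: 11.8
10.1 [589.6 -73.3 188.4] yaw 0.089 F [ 0.9 -0.2 -3.3] w 11.8 q [-0.14  0.42  1.73 -0.    1.   -0.23]
[-0.  -0.6 -1.6] [-0.     0.     1.602]
```

View pics/s5.png

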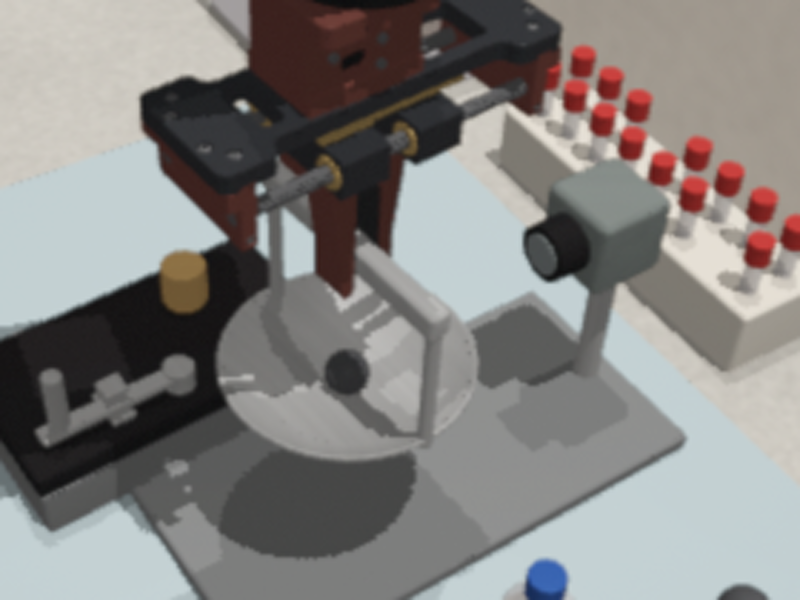

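```bash

python3 -m jog '{"delta_rot":[[0,0,0.02],[0,0,0.06],[0,0,0.12],[0,0,0.18],[0,0,0.25]],"translation":[[0,0,0],[0,0,0],[0,0,0],[0,0,0],[0,0,0]],"hand":[-1,-1,-1,-1,-1]}'
python3 -m jog '{"delta_rot":[[0,0,0.08],[0,0,0.16],[0,0,0.24],[0,0,0.32],[0,0,0.4]],"translation":[[0,0,0],[0,0,0],[0,0,0],[0,0,0],[0,0,0]],"hand":[-1,-1,-1,-1,-1]}'
python3 -m jog '{"delta_rot":[[0,0,0.08],[0,0,0.16],[0,0,0.24],[0,0,0.32],[0,0,0.4]],"translation":[[0,0,0],[0,0,0],[0,0,0],[0,0,0],[0,0,0]],"hand":[-1,-1,-1,-1,-1]}'
python3 -m jog '{"delta_rot":[[0,0,0.08],[0,0,0.16],[0,0,0.24],[0,0,0.31],[0,0,0.37]],"translation":[[0,0,0],[0,0,0],[0,0,0],[0,0,0],[0,0,0]],"hand":[-1,-1,-1,-1,-1]}'
python3 - <<'E'
from h import *
st();go(589.6,-73.4,190,.058-np.pi/2)
E
```

```text
t: 10.65
ee_pos: [589.7, -73.3, 188.6]
orientation: [-2.396, -2.031, 0.0]
ft_force: [-0.4, -0.6, -3.4]
width: 11.8
t: 11.15
ee_pos: [589.7, -73.3, 188.6]
orientation: [-2.753, -1.514, 0.0]
ft_force: [-0.5, -0.6, -3.4]
width: 11.8
t: 11.65
ee_pos: [589.7, -73.3, 188.6]
orientation: [-2.999, -0.937, 0.0]
ft_force: [0.1, -0.1, -3.7]
width: 11.7
t: 12.15
ee_pos: [589.7, -73.3, 188.6]
orientation: [-3.12, -0.37, 0.0]
ft_force: [0.1, 0.4, -2.9]
width: 11.8
12.15 [589.7 -73.3 188.6] yaw -1.335 F [ 0.1  0.4 -2.9] w 11.8 q [-0.14  0.42  1.73  0.    1.    1.19]
[-0.1  0.  -1.4] [-0.     0.     0.178]
```

```bash

python3 -m jog '{"delta_rot":[[0,0,0.05],[0,0,0.1],[0,0,0.14],[0,0,0.165],[0,0,0.178]],"translation":[[0,0,0],[0,0,0],[0,0,0],[0,0,0],[0,0,0]],"hand":[-1,-1,-1,-1,-1]}'
for i in 1 2 3 4 ; do python3 -m jog '{"delta_rot":[[0,0,0],[0,0,0],[0,0,0],[0,0,0],[0,0,0]],"translation":[[0,0,0],[0,0,0],[0,0,0],[0,0,0],[0,0,0]],"hand":[-1,-1,-1,-1,-1]}' | tail -1; done
python3 - <<'E'
from h import *
import cv2
st()
i=optics.get_image("side")[:,:,::-1][120:360,160:480]
cv2.imwrite("pics/s6.png",cv2.resize(i,(800,600),interpolation=2))
E
```

```text
t: 12.65
ee_pos: [589.7, -73.3, 188.6]
orientation: [-3.14, -0.095, 0.0]
ft_force: [0.6, -0.0, -3.6]
width: 11.7
width: 11.9
width: 12.0
width: 11.4
width: 11.9
14.65 [589.7 -73.3 188.7] yaw -1.509 F [ 0.3 -0.8 -2.7] w 11.9 q [-0.14  0.42  1.73 -0.    1.    1.37]
```

View pics/s6.png

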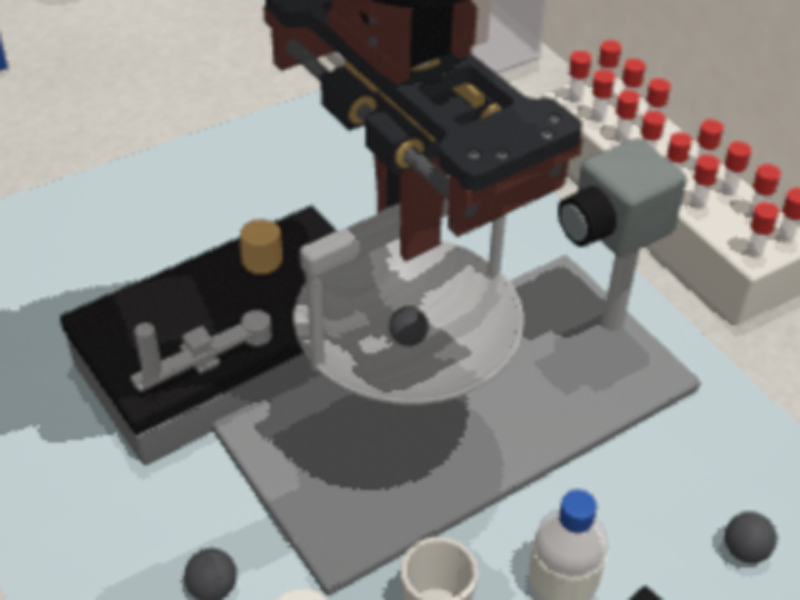

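```bash
python3 - <<'E'
from h import *
b=onz("side",323.2,250,118.5);print("ball",b)
if np.hypot(b[0]-589.7,b[1]+73.3)<8:
    from workcell import ctrl
    print(ctrl.close_job())
E
```

```text
ball [591.9 -71.8 118.5]
the job is handed in; nothing more can be done
None
```

I swung the hook home, lifted the dish by its bar, turned it a quarter turn in the air and handed the job in at about 14.7 s. `ctrl.close_job()` gives no verdict, so these are my own last checks:

- **Hook:** I pushed it until it met the back of its catch at about 11 N. The last picture still shows it lying in the catch along the case. I did not measure its angle directly.
- **Dish:** it is held in the gripper at 11.9 mm opening, carrying about 3 N. Its underside is about 98 mm above the bench by calculation, and it hangs above where it stood. The last picture shows it level, and the arm held its pose for 2 s before hand-in.
- **Bar angle:** the bar is within about 0.01 rad of parallel to the case's long sides, going by the tool's yaw and the case angle I measured. The side camera's estimate of that case angle was higher than the top camera's: 0.08–0.11 against 0.054–0.061 rad. I used 0.058 rad. Even the worst side reading would leave the bar about 0.05 rad off, inside the 0.14 rad limit.
- **Ball:** it was about 3 mm from the dish's middle in the last picture.
- **Other things:** nothing else looked moved in that picture, but the vial was hidden and the jar and slide box were mostly outside the crop.

No check failed.

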